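# Swing the curing lamp over the cast and hold the dead-man lever level

## Task

Swing the curing lamp's arm so that the lamp head stands centred above the dental cast (not above the crucible), and leave it there. Only then push the sprung dead-man lever of the hold-to-run switch down until it is level, not further down to its stop, and keep it there: the program finishes while still holding the lever level. Leave the cast, the crucible and the dropper bottle next to the switch undisturbed.

Things in the scene. Friction and masses are not known exactly. Their poses are not given: they have to be found in the camera images.
- lamp_stand: Fixed stand of the curing lamp: grey round foot 92 mm across, steel post 20 mm thick up to 174 mm. Origin on the worktop at the centre of the foot; z up. At joint value 0 the lamp arm points along the stand's own -x axis.
- lamp_pivot (a point): Point on the vertical axis of the post about which the lamp arm swings, at the arm's height, 190 mm above the worktop.
- lamp_arm (a joint): Swing angle of the lamp arm (rad), -1.3 to 1.3; 0 = arm along the stand's own -x; it grows counter-clockwise seen from above, which carries the lamp towards the stand's own -y (to the robot's right). The hinge is stiff by friction (about 1.5 N at the knob moves it) and stays where it is left.
- lamp_knob (a point): Centre of the top face of the upright black round knob, 22 mm across and 34 mm tall (z 203 to 237 mm), that stands on top of the lamp head, for swinging the arm; it is fixed to the arm. It is 200 mm from the pivot axis and exactly above the lamp's centre. The white lamp head below it is 68 mm across; its underside is 132 mm above the worktop; a flat grey arm 22 mm wide (z 183 to 197 mm) joins it to the pivot.
- cast: Loose horseshoe-shaped plaster dental cast with a row of teeth, 53 x 71 x 27 mm, standing on the worktop; origin at the centre of its underside. It stands on either the left or the right of the lamp's rest position, 188 to 212 mm from the pivot axis, so its centre is within about 12 mm of the circle the lamp travels on.
- crucible: Loose small cup-shaped crucible, 51 mm across and 40 mm tall, standing at the other place beside the lamp; origin at the centre of its underside. To be left alone.
- bottle: Loose small dropper bottle with a black dropper cap, 33 mm across and 102 mm tall, to the left of and behind the switch (a second, similar bottle stands further back); origin at the centre of its underside. To be left alone.
- hold_switch: Fixed hold-to-run switch, grey housing on an 80 mm wide, 160 mm long foot plate, housing top 38 mm above the worktop. Origin on the worktop at its centre; its lever is hinged between two cheeks near its own +x end (tops 102 mm high) and points to its own -x. A thin steel gauge tab beside the lever ends 98 mm above the worktop, flush with the lever's top face when the lever is level.
- lever_hinge (a point): Centre of the lever's horizontal hinge axle, 90 mm above the worktop, 55 mm from the switch's origin along its own +x.
- lever_pad (a point): Centre of the top face of the black paddle at the free end of the lever, where one presses; the paddle is 40 mm along the lever, 44 mm wide and 10 mm thick. The centre is 130 mm from the hinge along the lever and 8 mm above the line through the axle, so with the lever level it is 98 mm above the worktop and 130 mm horizontally from the hinge; with the lever released about 148 mm above it.
- hold_lever (a joint): Lever angle (rad): 0 = released, tilted 0.40 rad upwards; 0.40 = level; 0.65 = bottom stop. A spring brings it back up: about 2 N at the paddle starts it, about 8 N holds it level, about 11.5 N at the stop.
Mind the look-alikes: they are no part of the job. Leave any turquoise or yellow look-alike of the cast alone.

How it is judged (in metres and radians):
On the way, in this order (a step that is already met when the one before it is completed fails the run):
1. the lamp stands still, centred above the cast (horizontal distance between lamp_knob and cast below 0.025 m and velocity of joint lamp_arm between -0.1 and 0.1 rad/s), for 0.3 s.
2. the robot holds the lever level (value of joint hold_lever between 0.3 and 0.5 rad and contact force between any of the fingers, the arm and hold_switch above 2 N), for 1 s.
At the end, for the whole second after the job is handed in: The lamp stands still with its centre within 25 mm horizontally of the cast's centre; the robot is pushing the lever (more than 2 N) and it stays within 0.10 rad of level (joint 0.30 to 0.50); cast and crucible within 15 mm and bottle within 20 mm of where they stood (all of step 1 and all of step 2 and velocity of joint hold_lever between -0.1 and 0.1 rad/s and distance of each of cast, crucible from where it was at the start of the episode below 0.015 m and distance of bottle from where it was at the start of the episode below 0.02 m); the arm keeps its last pose, push and grip.
It fails at once if the lever is pressed while the lamp is not yet above the cast (value of joint hold_lever above 0.15 rad and horizontal distance between lamp_knob and cast above 0.03 m).
It fails at once if the lever is pushed down to its bottom stop (value of joint hold_lever above 0.6 rad).
It fails at once if the cast is moved or tipped (distance of cast from where it was at the start of the episode above 0.02 m or angle between cast's own z axis and vertical above 0.3 rad).
It fails at once if the crucible is moved or tipped (distance of crucible from where it was at the start of the episode above 0.02 m or angle between crucible's own z axis and vertical above 0.3 rad).
It fails at once if the bottle is moved or tipped (distance of bottle from where it was at the start of the episode above 0.025 m or angle between bottle's own z axis and vertical above 0.3 rad).
It also fails if it takes over 51 s, if anything falls off the work surface, if the arm or the gripper's body presses on something with over 40 N, if the wrist force passes 120 N, or if a joint passes its speed limit or range.

## Robot

A 6-joint arm with a two-finger parallel gripper is mounted at the origin on a cart in front of the work surface, level with it; the furniture and walls round the work are solid. World frame = base frame: x ahead of the robot, y to its left, z up, the work surface at z = 0. Lengths are in mm, angles in rad, forces in N, time in s.
With the tool pointing down it reaches from about 350 to 950 mm from the base axis. Payload 17.4 kg.
Tool frame: the origin (TCP) lies on the centre line of the jaws, within the pads' length; the fingertips stand 11 mm ahead of it and the grasp point (between the pads) lies 8 mm behind it; z points along the fingers, y is the line along which they close (so a half turn about z gives the same grasp; the last joint's range is limited). The gripper opens to 93 mm and grips with 3 to 60 N. Pads are 15 mm wide; open, the fingers measure 128 mm over their backs; the gripper's body (75 mm by 188 mm) begins 65 mm behind the grasp point.
Start: joints at [-1.18, 0.116, 1.442, -0, 1.584, -0.038], TCP at [280.643, -613.899, 229.646] pointing down, gripper open.
Joint ranges: [-2.83, 2.83], [-0.83, 2.19], [0.07, 2.5], [-1.14, 4.28], [0.01, 3], [-2.97, 2.97]. Speed limits (rad/s): [1.89, 1.89, 2.22, 3.14, 3.14, 3.14].

## Interface

Orientations are given as a unit quaternion [x, y, z, w].
In Python, from plant import r gives the robot as it stands.
- The arm moves only by the tool step_arm, never from a script. Its argument "motion" is a list of rows, each a list of 7 numbers: the turn, a rotation vector about the tool's x, y, z in units of 1.5 rad (1.0 is 1.5 rad), then the shift along the tool's x, y, z in units of 0.6 m (1.0 is 0.6 m), then the gripper command: -1 is shut, 1 is fully open, values between are in proportion. In form: [[ax, ay, az, tx, ty, tz, fingers], ...]. A call has 1 to 10 rows; each row is the pose to reach, as a shift and turn from the pose commanded when the call began, along the tool's axes at that moment; what a row does not reach only later rows make up. A row lasts 1/10 s, in which the tool goes at most 50 mm and 8.59 degrees, less where a joint would pass 70% of its speed; a pose out of reach is approached as far as the arm can. A call with a number of a shift or a turn outside -1 to 1 is refused whole. A call with a gripper value outside its range is refused whole. The fingers move at their own pace and stop on an object; the grip force is fixed at half the most. Time passes only in rows, so rows that repeat a pose let the fingers close. It gives the time, the measured TCP pose, the force, the opening and the grip force at its end, in the units of the state.
- r.read_state(): the state, without advancing time (a new reading comes with each control period).
- r.capture(name): name is "scene" or "top"; returns (picture, depth): 400x640x3 uint8, blue, green, red; 400x640 float32, mm along the optical axis (not along the pixel's ray), 0 where there is no reading.
- r.camera_params(name): a dict with "vfov" (degrees; the focal length in pixels is half the picture's height over the tangent of half this angle, whatever the lens; pixels are square), "cx", "cy" (the principal point, pixels), "extrinsics" (4x4, takes a point from camera to world coordinates). Camera axes: x right, y up, looking along -z (the intrinsics and any distortion apply to the point x, -y, -z); pixel columns grow to the right and rows downward; lengths in mm; the calibration is good to about 2 mm. A picture is of the moment at which its call begins. camera_params takes no time and is no camera call.
- r.hand_in(): hands the job in; it is judged then, once.
Trained networks look in the newest picture that a camera, given by its name, has taken for a name from the list of things; names that differ only in an ending like _2 or _b are one class to them, and where a whole thing is asked for, a point or a joint stands for the part that bears it (a point fixed in the world has none). Each returns a list of dicts, best first, with "score" (0 to 1); they miss things now and then, are a little off and sometimes report something else, mostly with a low value. They report only what shows in the picture. A call takes as long as a camera call. They do not tell look-alikes from the thing itself.
- r.recognise(camera, thing): "bbox" ([centre column, centre row, width, height] in pixels, round what is visible of it).
- r.regions_of(camera, thing): "pixels" (400x640 bool, what is visible of it) and "bbox" ([centre column, centre row, width, height] in pixels, round what is visible of it).
- r.place_of(camera, thing): "point" ([column, row] in pixels: a listed point, or the origin of a listed thing).
The state is a dict: "time": time; "joint_positions": joint angles; "qvel": joint speeds; "tau": joint torques, N m; "tool_pos": TCP position; "tool_rot": TCP orientation; "ft_force": force on the tool from outside, world axes, zero at the start; "wrist_torque": the same for the moment, N m; "finger_gap": finger opening in mm; "gripper_force": force on a finger pad.
Only numpy, scipy, OpenCV 4.12 (cv2) and the standard library are available. Lean on these libraries where they do the work, as an engineer would, in place of code of your own. Each camera call takes 0.05 s, during which the arm holds its last target. There are 200 camera calls.

## Working session

There is one attempt and no reset: what is moved stays moved. The work goes in short steps, Python scripts to look and compute and a tool call to move; the robot and the scene stay as the last step left them, time stands still between calls to the robot, and variables do not carry over. Pictures are saved under pics/ and viewed, at most 10 in all, crops included, and the job is handed in when it is done.

Besides the shell and the picture viewer there is one more tool, called after "Call:" as a command line: name --pt "numbers of a row" for each row, then --argument value for the rest. step_arm: Moves the arm, as the interface text tells. Shifts and turns lie within -1 to 1; 1 stands for 0.6 m of shift or 1.5 rad of turn. Its arguments: {"type":"object","properties":{"motion":{"type":"array","items":{"type":"array","items":{"type":"number","minimum":-1,"maximum":1}}}},"required":["motion"]}

```bash
mkdir -p pics
cat > h.py <<'E'
from plant import r
import numpy as np, cv2
from scipy.spatial.transform import Rotation as R
def ray(cam,px):
    p=r.camera_params(cam);f=200/np.tan(np.radians(p['vfov'])/2);E=np.array(p['extrinsics'])
    d=np.array([(px[0]-p['cx'])/f,-(px[1]-p['cy'])/f,-1.]);return E[:3,3],E[:3,:3]@d
def atz(cam,px,z):
    o,d=ray(cam,px);return o+d*(z-o[2])/d[2]
def atd(cam,px,dep):
    o,d=ray(cam,px);return o+d*dep[int(round(px[1])),int(round(px[0]))]
E
python3 - <<'E'
from h import *
for c in('scene','top'):
    im,d=r.capture(c);cv2.imwrite(f'pics/{c}0.png',im);np.save(f'{c}0.npy',d)
    p=r.camera_params(c);print(c,{k:v for k,v in p.items() if k!='extrinsics'},np.array(p['extrinsics'])[:3,3].round())
    for t,z in(('lamp_stand',0),('lamp_pivot',190),('lamp_knob',237),('cast',0),('crucible',0),('bottle',0),('hold_switch',0),('lever_hinge',90),('lever_pad',148)):
        for q in r.place_of(c,t)[:3]:
            print(t,round(q['score'],2),np.round(q['point']),atz(c,q['point'],z).round(),)
print(r.read_state())
E
```

```text
scene {'vfov': 55.58134308894391, 'cx': 321.7198681952337, 'cy': 202.75664669355007} [-135.  613.  646.]
lamp_stand 0.63 [259. 231.] [715. 120.   0.]
lamp_pivot 0.6 [231. 280.] [367. 389. 190.]
lamp_pivot 0.55 [253. 177.] [703. 127. 190.]
lamp_knob 0.97 [268. 196.] [505. 208. 237.]
cast 0.97 [241. 354.] [364. 396.   0.]
cast 0.95 [217. 314.] [495. 379.   0.]
cast 0.86 [230. 276.] [589. 292.   0.]
crucible 0.86 [314. 252.] [519.  66.   0.]
bottle 0.54 [336. 208.] [ 654. -148.    0.]
hold_switch 0.81 [394. 214.] [ 500. -258.    0.]
lever_hinge 0.88 [377. 188.] [ 549. -224.   90.]
lever_hinge 0.36 [414. 180.] [ 503. -353.   90.]
lever_pad 0.57 [414. 180.] [ 436. -252.  148.]
top {'vfov': 49.64152096554694, 'cx': 321.20013402508073, 'cy': 203.00697769080176} [ 284.   39. 1377.]
lamp_stand 0.78 [297. 162.] [704. 122.   0.]
lamp_pivot 0.83 [289. 142.] [706. 137. 190.]
lamp_knob 0.84 [263. 200.] [523. 199. 237.]
cast 0.74 [211. 224.] [494. 395.   0.]
cast 0.65 [206. 265.] [362. 405.   0.]
cast 0.51 [242. 198.] [578. 301.   0.]
crucible 0.53 [314. 217.] [520.  66.   0.]
bottle 0.7 [379. 176.
[... 239 characters left out ...]
ns': array([-1.17978703e+00,  1.15994628e-01,  1.44160893e+00,  1.75478794e-05,
        1.58397863e+00, -3.78216746e-02]), 'qvel': array([ 2.12830352e-03,  3.15453296e-05,  1.70618145e-03,  6.13681024e-04,
        1.53844138e-04, -3.09511809e-04]), 'tau': array([-3.68963694e-03, -7.21028495e+01, -6.22766662e+01,  7.78885907e-02,
        1.84773083e-02, -3.96944745e-05]), 'tool_pos': array([ 280.65668633, -613.89565892,  229.64420859]), 'tool_rot': array([9.77100908e-01, 2.12776447e-01, 9.55534947e-06, 3.60641717e-06]), 'ft_force': array([0.45185369, 0.18923279, 0.22239714]), 'wrist_torque': array([-0.04049509, -0.08400065,  0.01688285]), 'gripper_force': 0.0, 'finger_gap': 92.67840544402239}
```

View pics/scene0.png

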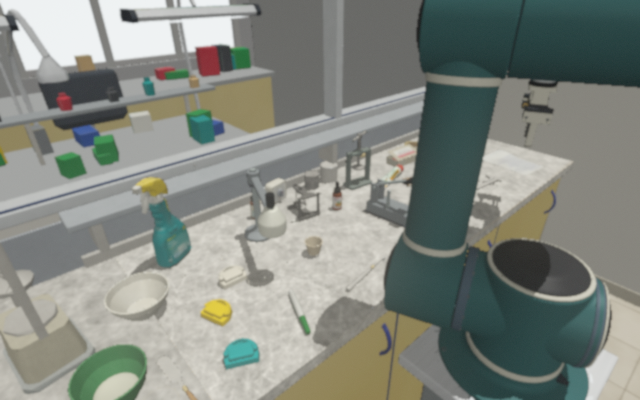

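View pics/top0.png

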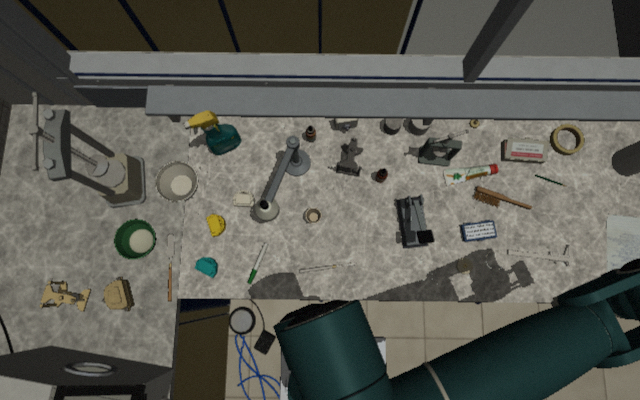

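The scene view shows the lamp at (265,210), the white cast at (231,275), the crucible at (314,247) and the switch at (390,205). In the top view the white cast is at (243,198), while yellow (215,224) and turquoise (206,265) are look-alikes. I'll refine the positions with depth.

Run:
```python
from h import *
def cloud(c,d):
    p=r.camera_params(c);f=200/np.tan(np.radians(p['vfov'])/2);E=np.array(p['extrinsics'])
    v,u=np.mgrid[:400,:640];P=np.stack([(u-p['cx'])/f*d,-(v-p['cy'])/f*d,-d],-1)
    return P@E[:3,:3].T+E[:3,3]
def st(n,Q): print(n,len(Q),'med',np.median(Q,0).round(),'lo',np.percentile(Q,3,axis=0).round(),'hi',np.percentile(Q,97,axis=0).round())
for c in('top','scene'):
    d=np.load(c+'0.npy');W=cloud(c,d);X,Y,Z=W[...,0],W[...,1],W[...,2];ok=d>0
    box=lambda x,y,rx,ry,z0,z1:W[ok&(abs(X-x)<rx)&(abs(Y-y)<ry)&(Z>z0)&(Z<z1)]
    print(c);st('table',box(430,0,30,30,-30,30))
    st('cast',box(583,297,50,50,8,40));st('cruc',box(520,66,45,45,8,60))
    st('knob',box(515,203,45,45,222,250));st('head',box(515,203,60,60,140,250))
    st('armpivot',box(705,130,45,45,178,215));st('foot',box(705,125,70,70,5,30))
    st('cheeks',box(558,-240,45,45,92,115));st('pad',box(440,-257,40,45,120,165));st('foot sw',box(508,-250,110,80,2,60))
    Q=box(654,-148,40,40,30,130);st('bottle',Q)
```

```text
top
table 359 med [430.  -1.  -0.] lo [401. -29.  -5.] hi [459.  28.   6.]
cast 296 med [571. 291.  22.] lo [551. 261.  11.] hi [597. 323.  29.]
cruc 151 med [525.  67.  32.] lo [495.  43.   9.] hi [540.  89.  43.]
knob 56 med [512. 196. 236.] lo [504. 187. 230.] hi [523. 206. 241.]
head 573 med [511. 188. 192.] lo [482. 166. 153.] hi [569. 223. 238.]
armpivot 211 med [689. 129. 205.] lo [662. 108. 189.] hi [715. 145. 214.]
foot 443 med [688. 112.  14.] lo [657.  76.   5.] hi [771. 155.  27.]
cheeks 159 med [ 552. -245.  102.] lo [ 519. -263.   94.] hi [ 570. -221.  114.]
pad 244 med [ 445. -256.  148.] lo [ 422. -277.  133.] hi [ 477. -236.  157.]
foot sw 1224 med [ 497. -234.   32.] lo [ 408. -322.    2.] hi [ 607. -178.   43.]
bottle 112 med [ 644. -147.   61.] lo [ 635. -164.   34.] hi [ 661. -135.  100.]
scene
table 298 med [430.   1.   1.] lo [401. -27.  -1.] hi [458.  28.   3.]
cast 427 med [568. 297.  23.] lo [553. 265.   9.] hi [596. 327.  27.]
cruc 267 med [522.  67.  30.] lo [497.  45.  11.] hi [542.  90.  41.]
knob 86 med [511. 202. 233.] lo [506. 190. 222.] hi [523. 209. 238.]
head 900 med [502. 207. 180.] lo [483. 179. 143.] hi [552. 231. 236.]
armpivot 182 med [692. 137. 201.] lo [666. 114. 181.] hi [710. 147. 214.]
foot 238 med [696. 150.  14.] lo [660. 128.   6.] hi [740. 171.  27.]
cheeks 93 med [ 555. -237.  101.] lo [ 525. -260.   93.] hi [ 573. -218.  114.]
pad 59 med [ 455. -241.  144.] lo [ 437. -263.  132.] hi [ 477. -232.  152.]
foot sw 988 med [ 503. -220.   34.] lo [ 434. -273.    2.] hi [ 575. -182.   53.]
bottle 162 med [ 647. -142.   60.] lo [ 637. -156.   33.] hi [ 660. -131.   97.]
```

Call:
step_arm --pt "0 0 0 0 0 -0.083 1" --pt "0 0 0 0 0 -0.167 1" --pt "0 0 0 0 0 -0.2 1" --pt "0 0 0 0 0 -0.2 1"

```text
time: 1.4
tool_pos: [280.8, -614.3, 353.9]
tool_rot: [0.977, 0.213, 0.0, 0.003]
ft_force: [0.1, 0.1, 0.6]
finger_gap: 93.2
gripper_force: 0.0
```

Call:
step_arm --pt "0 0 -0.1 0.05 -0.06 0 1" --pt "0 0 -0.2 0.1 -0.12 0 0.5" --pt "0 0 -0.3 0.15 -0.18 0 0.1" --pt "0 0 -0.4 0.2 -0.24 0 0.1" --pt "0 0 -0.5 0.25 -0.3 0 0.1" --pt "0 0 -0.6 0.3 -0.35 0 0.1" --pt "0 0 -0.7 0.35 -0.41 0 0.1" --pt "0 0 -0.7 0.4 -0.47 0 0.1" --pt "0 0 -0.7 0.45 -0.53 0 0.1" --pt "0 0 -0.7 0.5 -0.58 0 0.1"

```text
time: 2.4
tool_pos: [408.6, -170.6, 348.6]
tool_rot: [0.739, 0.674, -0.0, -0.0]
ft_force: [1.9, -1.2, -0.1]
finger_gap: 50.9
gripper_force: 0.0
```

```bash
cat >> h.py <<'E'
def rel(p,yaw=None):
    "units for a move to world p, tool x at yaw (deg), tool down"
    s=r.read_state();q=R.from_quat(s['tool_rot']);t=q.inv().apply(np.array(p)-s['tool_pos'])/600
    a=np.zeros(3)
    if yaw is not None:
        y=np.radians(yaw);g=R.from_matrix(np.array([[np.cos(y),np.sin(y),0],[np.sin(y),-np.cos(y),0],[0,0,-1]]).T)
        a=(q.inv()*g).as_rotvec()/1.5
    return np.r_[a,t].round(3)
E
python3 -c "
from h import *
s=r.read_state();print(s['tool_pos'],s['finger_gap'],rel([513,199,350],143.5))"
```

```text
[ 408.59014994 -170.61040661  348.63701008] 50.85240690279102 [-0.    -0.    -0.684  0.629  0.117 -0.002]
```

Call:
step_arm --pt "0 0 -0.1 0.07 0.012 0 0.1" --pt "0 0 -0.2 0.15 0.027 0 0.1" --pt "0 0 -0.3 0.23 0.042 0 0.1" --pt "0 0 -0.4 0.31 0.057 0 0.1" --pt "0 0 -0.5 0.39 0.072 0 0.1" --pt "0 0 -0.6 0.47 0.087 0 0.1" --pt "0 0 -0.684 0.54 0.1 0 0.1" --pt "0 0 -0.684 0.6 0.111 0 0.1" --pt "0 0 -0.684 0.63 0.117 0 0.1" --pt "0 0 -0.684 0.63 0.117 0 0.1"

```text
time: 3.4
tool_pos: [513.5, 198.7, 348.0]
tool_rot: [0.312, 0.95, -0.001, -0.001]
ft_force: [-0.0, -0.0, -0.5]
finger_gap: 51.0
gripper_force: 0.0
```

```bash
python3 -c "
from h import *
s=r.read_state();print(s['tool_pos'],s['finger_gap'],s['joint_positions'].round(2),rel([513,199,221],143.5))
im,d=r.capture('scene');cv2.imwrite('pics/s1.png',cv2.resize(im[100:300,170:430],None,fx=3,fy=3))"
```

```text
[513.54500149 198.71564867 347.97823958] 51.03617932324619 [ 0.32 -0.16  1.52  0.    1.78 -0.61] [-0.001 -0.001  0.001  0.001  0.     0.212]
```

View pics/s1.png

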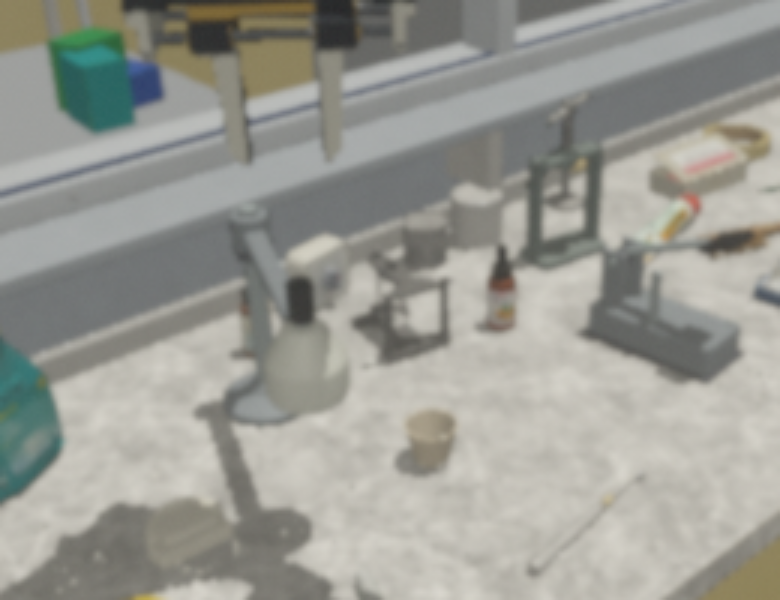

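The fingers straddle the knob line; the knob is at about crop (300,295), and the fingertip midpoint is above it. Now I lower and cage the knob.

Call:
step_arm --pt "0 0 0 0 0 0.06 0.1" --pt "0 0 0 0 0 0.12 0.1" --pt "0 0 0 0 0 0.16 0.1" --pt "0 0 0 0 0 0.19 0.1" --pt "0 0 0 0 0 0.21 0.1" --pt "0 0 0 0 0 0.21 -0.1" --pt "0 0 0 0 0 0.21 -0.4" --pt "0 0 0 0 0 0.21 -0.4" --pt "0 0 0 0 0 0.21 -0.4"

```text
time: 4.35
tool_pos: [513.7, 197.4, 224.7]
tool_rot: [0.313, 0.95, 0.0, 0.001]
ft_force: [-0.6, -0.1, 0.4]
finger_gap: 28.6
gripper_force: 0.0
```

```bash
python3 -c "
from h import *
s=r.read_state();print(s['tool_pos'],s['finger_gap'],s['ft_force'])
for a in (151.5,143.5,135.5,127.3,125.5): print(a,rel([700+200*np.cos(np.radians(a)),130+200*np.sin(np.radians(a)),222]))
im,d=r.capture('scene');cv2.imwrite('pics/s2.png',cv2.resize(im[100:300,170:430],None,fx=3,fy=3))"
```

```text
[513.71695355 197.3903212  224.71536932] 28.608642686744936 [-0.59065256 -0.14252718  0.35050335]
151.5 [0.    0.    0.    0.014 0.048 0.005]
143.5 [0.    0.    0.    0.017 0.094 0.005]
135.5 [0.    0.    0.    0.014 0.141 0.005]
127.3 [0.    0.    0.    0.004 0.187 0.005]
125.5 [0.    0.    0.    0.001 0.197 0.005]
```

View pics/s2.png

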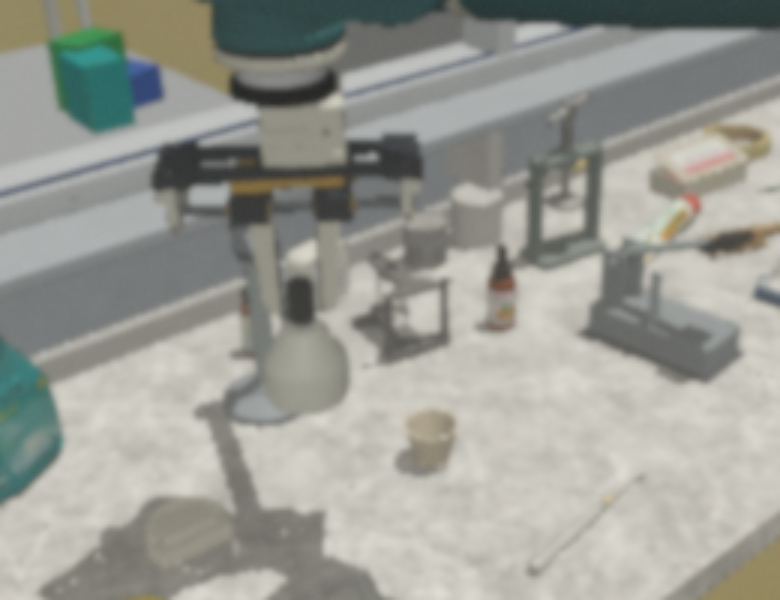

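The knob at crop (300,298) shows between the fingers (262 and 328). I push along the first half of the arc and check.

Call:
step_arm --pt "0 0 0 0.005 0.012 0 -0.4" --pt "0 0 0 0.009 0.024 0 -0.4" --pt "0 0 0 0.012 0.036 0 -0.4" --pt "0 0 0 0.014 0.048 0 -0.4" --pt "0 0 0 0.015 0.06 0 -0.4" --pt "0 0 0 0.016 0.072 0 -0.4" --pt "0 0 0 0.017 0.084 0 -0.4" --pt "0 0 0 0.017 0.094 0 -0.4" --pt "0 0 0 0.017 0.094 0 -0.4"

```text
time: 5.3
tool_pos: [539.2, 249.2, 223.4]
tool_rot: [0.313, 0.95, 0.0, 0.0]
ft_force: [0.2, 0.1, 0.3]
finger_gap: 27.7
gripper_force: 0.0
```

```bash
python3 -c "
from h import *
s=r.read_state();print(s['tool_pos'],s['finger_gap'],s['ft_force'])
im,d=r.capture('scene');cv2.imwrite('pics/s3.png',cv2.resize(im[100:300,170:430],None,fx=3,fy=3))
for q in r.place_of('scene','lamp_knob')[:2]: print(q['score'],atz('scene',q['point'],237))
"
```

```text
[539.22515863 249.23701792 223.43362697] 27.738034924262337 [0.17743247 0.13024126 0.32537052]
0.71 [533.33300911 253.00989471 237.        ]
```

View pics/s3.png

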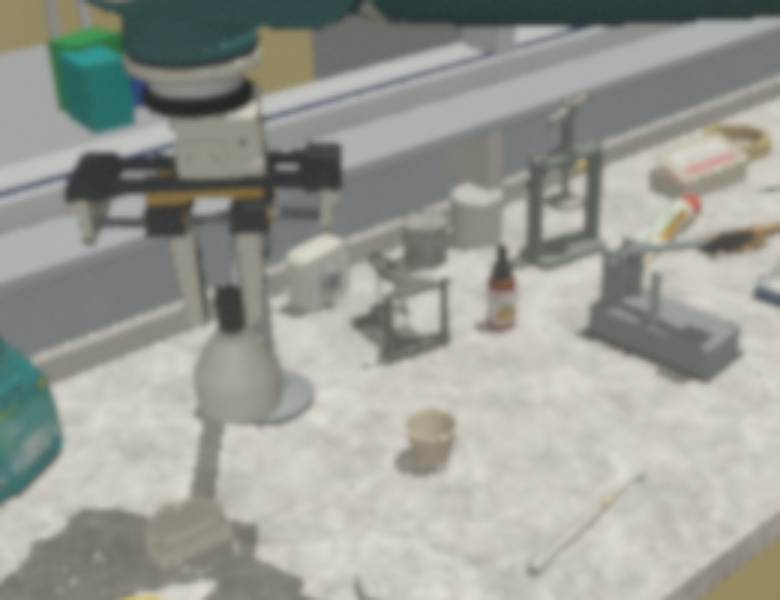

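The lamp follows; the knob is at crop (230,310), still between the fingers.

Call:
step_arm --pt "0 0 0 0 0.012 0 -0.4" --pt "0 0 0 0 0.024 0 -0.4" --pt "0 0 0 -0.001 0.036 0 -0.4" --pt "0 0 0 -0.003 0.048 0 -0.4" --pt "0 0 0 -0.005 0.06 0 -0.4" --pt "0 0 0 -0.008 0.072 0 -0.4" --pt "0 0 0 -0.011 0.084 0 -0.4" --pt "0 0 0 -0.013 0.096 0 -0.4" --pt "0 0 0 -0.013 0.097 0 -0.4" --pt "0 0 0 -0.013 0.097 0 -0.4"

```text
time: 6.4
tool_pos: [579.8, 291.0, 223.5]
tool_rot: [0.313, 0.95, 0.0, -0.0]
ft_force: [0.2, -0.2, -0.4]
finger_gap: 27.9
gripper_force: 0.0
```

Call:
step_arm --pt "0 0 0 0 0 0 -0.1" --pt "0 0 0 0 0 0 0.1" --pt "0 0 0 0 0 0 0.1"

```text
time: 6.7
tool_pos: [579.6, 290.8, 223.8]
tool_rot: [0.313, 0.95, 0.0, 0.0]
ft_force: [0.0, -0.8, 0.2]
finger_gap: 47.5
gripper_force: 0.0
```

```bash
python3 -c "
from h import *
s=r.read_state();print(s['tool_pos'],s['finger_gap'],s['ft_force'])
im,d=r.capture('scene');cv2.imwrite('pics/s4.png',cv2.resize(im[100:300,150:410],None,fx=3,fy=3))
for t,z in(('lamp_knob',237),('cast',0)):
  for q in r.place_of('scene',t)[:3]: print(t,q['score'],atz('scene',q['point'],z))
"
```

```text
[579.55129166 290.75269574 223.82038997] 47.458824190242126 [ 0.03781796 -0.77999116  0.20687367]
lamp_knob 0.69 [581.02597645 290.35506541 237.        ]
cast 0.98 [600.17755773 291.01287718   0.        ]
cast 0.87 [369.32142495 400.71858425   0.        ]
cast 0.77 [494.38451514 372.0137673    0.        ]
```

View pics/s4.png

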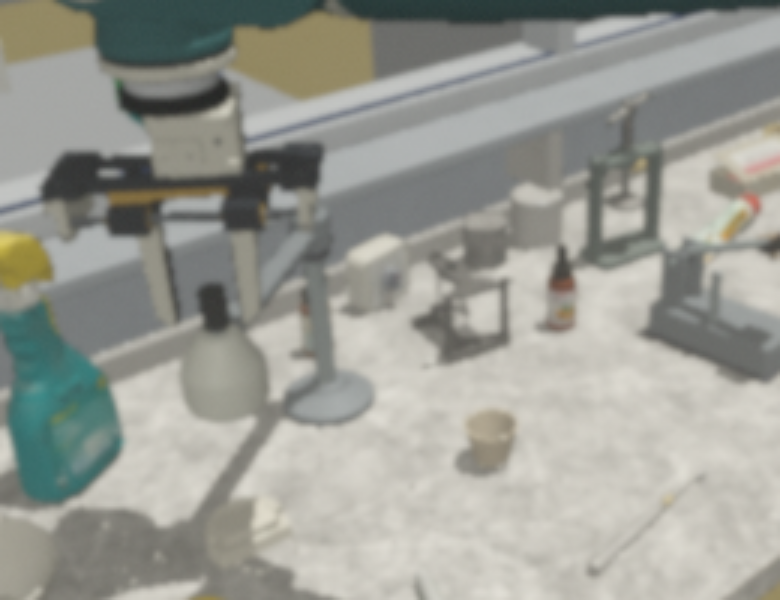

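The knob at crop (212,300) has the lamp above the cast, about (580,290) versus (577,294). Lift off.

Call:
step_arm --pt "0 0 0 0 0 -0.03 0.1" --pt "0 0 0 0 0 -0.09 0.1" --pt "0 0 0 0 0 -0.16 0.1" --pt "0 0 0 0 0 -0.21 0.1" --pt "0 0 0 0 0 -0.21 0.1"

```text
time: 7.35
tool_pos: [580.1, 291.0, 356.4]
tool_rot: [0.313, 0.95, 0.003, 0.003]
ft_force: [-0.1, -0.1, 0.3]
finger_gap: 51.2
gripper_force: 0.0
```

```bash
python3 -c "
from h import *
print(rel([437,-257,349],187))
d=np.load('top0.npy')
for c in('top','scene'):
  d=np.load(c+'0.npy');p=r.camera_params(c)
  L=[]
  for v in range(150,280):
    for u in range(330,470):
      if d[v,u]>0: L.append(atd(c,(u,v),d))
  L=np.array(L);Q=L[(abs(L[:,0]-490)<75)&(abs(L[:,1]+250)<45)&(L[:,2]>108)]
  for x in range(420,560,15):
    s=Q[abs(Q[:,0]-x)<8]
    if len(s)>3: print(c,x,len(s),np.percentile(s[:,1],[5,50,95]).round(),np.median(s[:,2]).round())
"
```

```text
[ 0.003  0.004 -0.506 -0.351 -0.876  0.008]Traceback (most recent call last):
  File "<string>", line 10, in <module>
    if d[v,u]>0: L.append(atd(c,(u,v),d))
                          ~~~^^^^^^^^^^^
  File "h.py", line 10, in atd
    o,d=ray(cam,px);return o+d*dep[int(round(px[1])),int(round(px[0]))]
        ~~~^^^^^^^^
  File "h.py", line 5, in ray
    p=r.camera_params(cam);f=200/np.tan(np.radians(p['vfov'])/2);E=np.array(p['extrinsics'])
ValueError: time passes only in moves, steps and waits
```

Call:
step_arm --pt "0 0 -0.06 -0.03 -0.07 0 -0.5" --pt "0 0 -0.12 -0.06 -0.14 0 -1" --pt "0 0 -0.18 -0.09 -0.21 0 -1" --pt "0 0 -0.24 -0.12 -0.29 0 -1" --pt "0 0 -0.3 -0.15 -0.37 0 -1" --pt "0 0 -0.36 -0.18 -0.45 0 -1" --pt "0 0 -0.42 -0.21 -0.53 0 -1" --pt "0 0 -0.48 -0.24 -0.6 0 -1" --pt "0 0 -0.506 -0.25 -0.63 0 -1" --pt "0 0 -0.506 -0.25 -0.63 0 -1"

```text
time: 8.35
tool_pos: [474.6, -104.4, 350.3]
tool_rot: [-0.06, 0.998, -0.0, 0.0]
ft_force: [-0.0, -0.1, 0.2]
finger_gap: 0.4
gripper_force: 0.0
```

```bash
cat >> h.py <<'E'
def cloud(c,d):
    p=r.camera_params(c);f=200/np.tan(np.radians(p['vfov'])/2);E=np.array(p['extrinsics'])
    v,u=np.mgrid[:400,:640];P=np.stack([(u-p['cx'])/f*d,-(v-p['cy'])/f*d,-d],-1)
    return (P@E[:3,:3].T+E[:3,3])[d>0]
E
python3 -c "
from h import *
s=r.read_state();print(s['tool_pos'],s['finger_gap'],rel([437,-257,349],187))
for c in('top','scene'):
  L=cloud(c,np.load(c+'0.npy'));Q=L[(abs(L[:,0]-490)<75)&(abs(L[:,1]+250)<45)&(L[:,2]>106)]
  for x in range(420,560,15):
    s=Q[abs(Q[:,0]-x)<8]
    if len(s)>3: print(c,x,len(s),np.percentile(s[:,1],[5,50,95]).round(),np.median(s[:,2]).round())
im,d=r.capture('top');C=cloud('top',d)
for n,(x,y,a,b,z0,z1) in dict(knob=(580,290,40,40,222,250),cast=(575,294,50,50,8,40)).items():
  Q=C[(abs(C[:,0]-x)<a)&(abs(C[:,1]-y)<b)&(C[:,2]>z0)&(C[:,2]<z1)];print(n,len(Q),np.percentile(Q,[3,50,97],axis=0).round())
"
```

```text
[ 474.56326715 -104.43560195  350.30588254] 0.4205821478329391 [-0.     0.    -0.002  0.093 -0.245  0.002]
top 420 39 [-276. -255. -238.] 154.0
top 435 96 [-278. -257. -237.] 152.0
top 450 84 [-275. -256. -236.] 146.0
top 465 43 [-273. -256. -245.] 140.0
top 480 30 [-259. -252. -245.] 131.0
top 495 29 [-258. -251. -244.] 125.0
top 510 29 [-256. -247. -242.] 119.0
top 525 25 [-254. -246. -240.] 114.0
top 540 14 [-251. -245. -239.] 108.0
top 555 5 [-257. -249. -223.] 106.0
scene 435 12 [-243. -235. -234.] 150.0
scene 450 28 [-260. -237. -232.] 145.0
scene 465 16 [-263. -247. -232.] 139.0
scene 480 18 [-256. -245. -242.] 134.0
scene 495 18 [-257. -244. -241.] 126.0
scene 510 15 [-251. -242. -239.] 119.0
scene 525 14 [-254. -241. -237.] 114.0
scene 540 8 [-247. -239. -237.] 109.0
knob 58 [[570. 275. 225.]
 [579. 284. 236.]
 [589. 293. 242.]]
cast 209 [[550. 260.  10.]
 [565. 283.  22.]
 [587. 324.  29.]]
```

The lamp is confirmed above the cast (knob and cast within about 12 mm). Go over the paddle.

Call:
step_arm --pt "0 0 0 0.03 -0.07 0 -1" --pt "0 0 0 0.06 -0.14 0 -1" --pt "0 0 0 0.085 -0.2 0 -1" --pt "0 0 0 0.098 -0.245 0.06 -1" --pt "0 0 0 0.098 -0.245 0.13 -1" --pt "0 0 0 0.098 -0.245 0.2 -1" --pt "0 0 0 0.098 -0.245 0.25 -1" --pt "0 0 0 0.098 -0.245 0.272 -1" --pt "0 0 0 0.098 -0.245 0.272 -1" --pt "0 0 0 0.098 -0.245 0.272 -1"

```text
time: 9.4
tool_pos: [435.8, -255.2, 188.2]
tool_rot: [-0.061, 0.998, -0.0, 0.001]
ft_force: [1.2, 0.2, 0.3]
finger_gap: 0.5
gripper_force: 0.0
```

```bash
python3 -c "
from h import *
s=r.read_state();print(s['tool_pos'],s['ft_force'],rel([434,-257,109],187))
im,d=r.capture('top');cv2.imwrite('pics/t5.png',cv2.resize(im[130:290,200:460],None,fx=3,fy=3))
"
```

```text
[ 435.77929214 -255.16322448  188.15000063] [1.19430329 0.24998425 0.29880788] [-0.001  0.001  0.     0.003 -0.003  0.132]
```

View pics/t5.png

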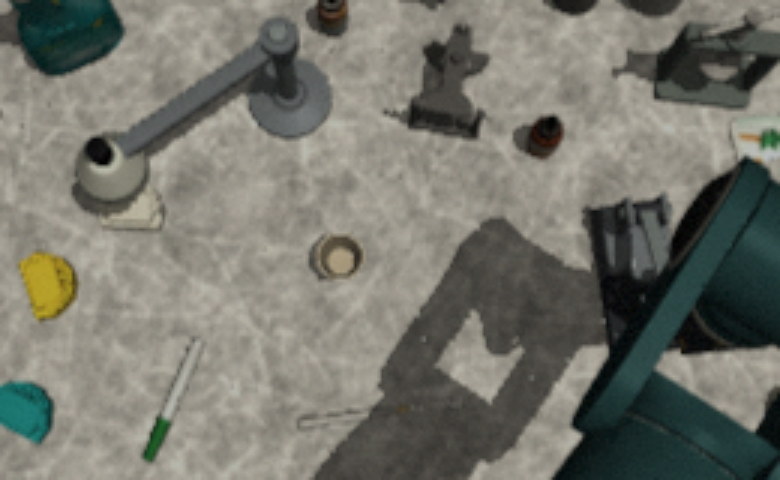

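The lamp head at crop (110,165) is above the cast at (133,205), offset in the view by parallax; bottle (545,137) and crucible (340,257) are undisturbed. Press slowly.

Call:
step_arm --pt "0 0 0 0 -0.002 0.02 -1" --pt "0 0 0 0 -0.002 0.035 -1" --pt "0 0 0 0 -0.002 0.05 -1" --pt "0 0 0 0 -0.002 0.06 -1" --pt "0 0 0 0 -0.002 0.07 -1" --pt "0 0 0 0 -0.002 0.08 -1" --pt "0 0 0 0 -0.002 0.09 -1" --pt "0 0 0 0 -0.002 0.1 -1" --pt "0 0 0 0 -0.002 0.1 -1"

```text
time: 10.35
tool_pos: [435.0, -256.6, 125.9]
tool_rot: [-0.061, 0.998, -0.0, -0.0]
ft_force: [-1.5, -1.4, 6.5]
finger_gap: 0.4
gripper_force: 2.8
```

Call:
step_arm --pt "0 0 0 0 0 0.007 -1" --pt "0 0 0 0 0 0.014 -1" --pt "0 0 0 0 0 0.021 -1" --pt "0 0 0 0 0 0.027 -1" --pt "0 0 0 0 0 0.027 -1" --pt "0 0 0 0 0 0.027 -1"

```text
time: 10.95
tool_pos: [434.9, -256.8, 110.5]
tool_rot: [-0.061, 0.998, -0.0, -0.0]
ft_force: [-6.2, -1.3, 8.1]
finger_gap: 0.4
gripper_force: 3.9
```

```bash
python3 -c "
from h import *
s=r.read_state();print(s['tool_pos'],s['ft_force'])
im,d=r.capture('scene');cv2.imwrite('pics/s6.png',cv2.resize(im[140:260,340:500],None,fx=5,fy=5))
"
```

```text
[ 434.92423934 -256.77268421  110.51566595] [-6.1516903  -1.33375946  8.09468559]
```

View pics/s6.png

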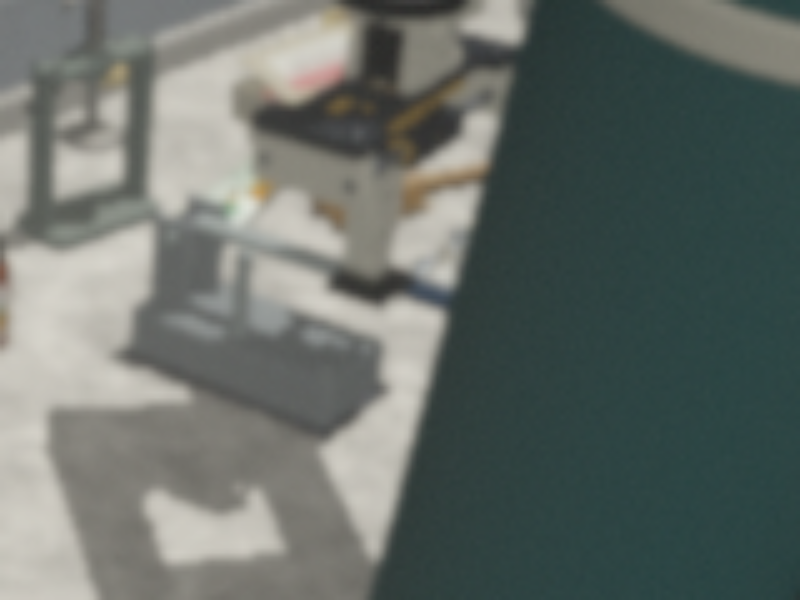

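The fingertips rest on the paddle at crop (365,285), and the lever looks flush with the gauge tab at (240,248). The vertical force is 8 N, as expected for level. Hold, then hand in.

Call:
step_arm --pt "0 0 0 0 0 0 -1" --pt "0 0 0 0 0 0 -1" --pt "0 0 0 0 0 0 -1" --pt "0 0 0 0 0 0 -1" --pt "0 0 0 0 0 0 -1" --pt "0 0 0 0 0 0 -1" --pt "0 0 0 0 0 0 -1" --pt "0 0 0 0 0 0 -1" --pt "0 0 0 0 0 0 -1" --pt "0 0 0 0 0 0 -1"

```text
time: 12.0
tool_pos: [435.0, -256.8, 110.6]
tool_rot: [-0.061, 0.998, -0.0, -0.0]
ft_force: [-6.1, -1.0, 8.1]
finger_gap: 0.4
gripper_force: 3.9
```

Call:
step_arm --pt "0 0 0 0 0 0 -1" --pt "0 0 0 0 0 0 -1" --pt "0 0 0 0 0 0 -1" --pt "0 0 0 0 0 0 -1" --pt "0 0 0 0 0 0 -1"

```text
time: 12.5
tool_pos: [434.9, -256.7, 110.6]
tool_rot: [-0.061, 0.998, -0.0, -0.0]
ft_force: [-6.5, -1.0, 8.4]
finger_gap: 0.4
gripper_force: 3.9
```

```bash
python3 -c "
from h import *
s=r.read_state();print(s['tool_pos'],s['ft_force']);print(r.hand_in())"
```

```text
[ 434.93577201 -256.74343885  110.62899978] [-6.49684148 -0.98015361  8.39520665]
the job is handed in; nothing more can be done
None
```

I handed the job in at about 12.5 s with the lamp head within about 12 mm of the cast's centre and the arm holding the lever level at about 8 N; no verdict was returned, and I saw no disturbance of the cast, crucible or bottle.

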